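# Unlatch the fuse carrier from the test fixture

### The job

The fuse carrier standing in the aluminium test fixture is finished. Slide the fixture's jaw fully open by its knob so that its nose is off the carrier, then pinch the carrier's two side catches together with the fingers and lift it straight out of the nest. Finish while holding it: catches still pinched, upright and still, its underside at least 12 cm above the bench top; leave the jaw open and everything else on the bench where it lies.

Things in the scene. Friction and masses are not known exactly. Their poses are not given: they have to be found in the camera images.
- fixture: Aluminium test fixture screwed to the bench. Base plate 130 (x) x 275 (y) x 12 mm; origin on the bench top under the nest's centre, the plate runs from y = -90 to +185 mm. Axes: z up, y = the way the jaw opens, x = across, through both catches. Yaw varies up to 35 degrees either way about world z. A fixed end stop, 48 mm high above the bench, stands at y = -58 to -36 mm.
- nest (a point): Centre of the nest that the carrier stands in, on the plate (12 mm above the bench, over the fixture's origin). Its walls and corner guides reach 42 mm above the bench and measure 84 (x) x 72 (y) mm outside. The barbs at the foot of the carrier's catches sit 1.5 mm under two steel lips whose inner edges are 27.5 mm either side of the centre (along x).
- jaw (a joint): Sliding steel jaw: 0 = closed (m), 0.040 = open to its stop, along the fixture's +y; starts at 0 to 0.006. Stays where left, about 4 N friction. Closed, its nose (24 mm wide, top 62 mm above the bench) reaches 14 mm over the ledge at the carrier's +y end and blocks lifting. Jaw block 64 (x) x 50 (y) mm, flat top 56 mm above the bench.
- jaw_knob (a point): Grip point of the jaw's upright round black knob (diameter 20 mm, from 56 to 88 mm above the bench): on its axis, 80 mm above the bench; at jaw 0 it is 77 mm from the fixture's origin along fixture +y. Take it from above, fingers closing along fixture x (along y a wide-open finger would meet the carrier).
- carrier: Grey plastic fuse carrier, 30 (x) x 70 (y) x 62 mm tall, two glass fuses on top, a ledge (40 mm high, 18 mm long) at its +y end; 0.14 to 0.26 kg in all. Origin at the centre of its underside, axes as the fixture's; seated it is 12 mm above the bench, its lower 30 mm in the nest with 1 to 2 mm play. Black sprung catches on its +x and -x sides: unless both are pressed in, barbs hold it.
- catch_front (a joint): Catch on the carrier's +x side: 0 = out (latched), 0.006 = pressed fully in towards the carrier (m). Slides straight in; free of the nest's lip from about 0.0035 when the carrier is centred; the spring takes 3 N to start, 6.6 N at the stop. It springs back when let go.
- catch_rear (a joint): The same catch on the carrier's -x side.
- catch_front_pad (a point): Centre of the outer face of the +x catch's finger pad: 24 mm wide (y), 24 mm high (44 to 68 mm above the carrier's underside, so 56 to 80 mm above the bench when seated), 28 mm from the carrier's centre with the catch out. The two pads measure 56 mm over their outer faces when out, 44 mm when fully pinched.
- catch_rear_pad (a point): The same point on the -x catch's pad.
- screwdriver: Bystander: screwdriver lying on the bench on the robot's side of the fixture, about 0.13 m from the nest; leave it.
- tape: Bystander: clear tape ring, 68 mm across, 19 mm high, lying beyond the fixture; leave it.
- spare: Bystander: a carrier body without catches, lying on its side (about 62 x 70 x 30 mm) on the bench beyond the fixture's fixed end stop (fixture -y); leave it.
- cup: Bystander: small open steel cup, 66 mm across, 55 mm tall, just past the jaw end of the fixture; leave it.
- bin: Bystander: small yellow open bin, 150 x 110 x 75 mm, to one side; leave it.
- bottle: Bystander: white bottle, 56 mm across, 120 mm tall, to one side; leave it.
Mind the look-alikes: they are no part of the job. Leave any yellow look-alike of the carrier alone.

How it is judged:
On the way, in this order (a step that is already met when the one before it is completed fails the run):
1. the jaw is slid open while the carrier still sits in its nest (value of joint jaw above 0.03 m and z of carrier in the frame of fixture below 0.02 m), for 0.1 s.
2. both catches are pinched in while the carrier is still in its nest (value of joint each of catch_front, catch_rear above 0.004 m and z of carrier in the frame of fixture below 0.02 m and contact force between the fingers and carrier above 1 N), for 0.1 s.
At the end, for the whole second after the job is handed in: The fingers hold the carrier with both catches pinched in by more than 4 mm, its underside more than 115 mm above the bench top, upright within 0.3 rad, at rest (under 30 mm/s), not touching the fixture; the jaw stands open by more than 28 mm (value of joint each of catch_front, catch_rear above 0.004 m and height (world z) of carrier above 0.115 m and angle between carrier's own z axis and vertical below 0.3 rad and linear speed of carrier below 0.03 m/s and contact force between the fingers and carrier above 2 N and contact force between carrier and fixture below 0.1 N and value of joint jaw above 0.028 m); the arm keeps its last pose, push and grip.
It fails at once if something else on the bench is moved by more than 30 mm (distance of any of screwdriver, tape, spare, bin, bottle, cup from where it was at the start of the episode above 0.03 m).
It fails at once if the carrier is pulled up out of its nest with its catches not pinched in (z of carrier in the frame of fixture between 0.02 and 0.034 m and value of joint any of catch_front, catch_rear below 0.0015 m).
It also fails if it takes over 42 s, if anything falls off the work surface, if the arm or the gripper's body presses on something with over 40 N, if the wrist force passes 120 N, or if a joint passes its speed limit or range.

### The arm

A 7-joint arm with a two-finger parallel gripper is mounted at the origin on the work surface. World frame = base frame: x ahead of the robot, y to its left, z up, the work surface at z = 0. Lengths are in m, angles in rad, forces in N, time in s.
With the tool pointing down it reaches from about 0.35 to 0.9 m from the base axis. Payload 8.1 kg.
Tool frame: the origin (TCP) lies at the very end of the fingers, on their centre line; the grasp point (between the pads) lies 19 mm behind it; z points along the fingers, x is the direction in which the jaws open and shut, and the axes are right-handed (so a half turn about z gives the same grasp; the last joint's range is limited). The gripper opens to 92 mm and grips with 3 to 60 N. Pads are 19 mm wide; open, the fingers measure 130 mm over their backs; the gripper's body (75 mm by 190 mm) begins 47 mm behind the grasp point.
Start: joints at [1.147, 0.434, 0.025, 1.573, -0.012, 1.134, -0.075], TCP at [0.197, -0.593, 0.227] pointing down, gripper open.
Joint ranges: [-2.62, 2.62], [-0.44, 2.09], [-1.27, 1.32], [0.08, 2.57], [-1.32, 4.46], [0.12, 2], [-2.74, 2.74]. Speed limits (rad/s): [2.22, 2.22, 3.01, 3.01, 3.14, 3.14, 3.14].

### API

Orientations are given as a rotation vector (axis times angle).
In Python, from cell import status, viewer, arm gives the robot as it stands.
- The arm moves only by the tool jog_arm, never from a script. Its argument "commands" is text: rows parted by semicolons, each of 7 numbers parted by spaces: the closure, from -1 (fully open) to 1 (shut), then the shift along the world's x, y, z normalised to -1 to 1, where 1 is 0.3 m, then the turn, a rotation vector about the world's x, y, z normalised to -1 to 1, where 1 is 2 pi rad. In form: jaw dx dy dz wx wy wz; .... A call has exactly 5 rows; each row shifts and turns the commanded pose from where the row before left it; what a row does not reach is not made up. A row lasts 1/10 s, in which the tool goes at most 50 mm and 8.59 degrees, less where a joint would pass 70% of its speed; a pose out of reach is approached as far as the arm can. A call with a number of a shift or a turn outside -1 to 1 is refused whole. A call with a gripper value outside its range is refused whole. The fingers move at their own pace and stop on an object; "force" is the grip in N (left out, the last holds). Time passes only in rows, so rows that do not move let the fingers close, or fill a call up. It gives the time, the measured TCP pose, the force and the opening at its end, in the units of the state.
- status.observe(): the state, without advancing time (a new reading comes with each control period).
- viewer.get_image(name): name is "scene" or "side" or "wrist"; returns a dict with "pixels" (480x640x3 uint8, red, green, blue), "z_map" (480x640 float32, m along the optical axis (not along the pixel's ray), 0 where there is no reading), "camera_matrix" (3x3 intrinsics, pixels), "R" (3x3) and "t" (3): a world point X has camera coordinates R X + t. Camera axes: x right, y down, z forward; pixel columns grow to the right and rows downward; lengths in m; the calibration is good to about 2 mm. A picture is of the moment at which its call begins.
- arm.sign_off(): hands the job in, once; it reports no verdict.
The state is a dict: "clock": time; "joints": joint angles; "dq": joint speeds; "joint_efforts": joint torques, N m; "position": TCP position; "ee_rot": TCP orientation; "force": force on the tool from outside, world axes, zero at the start; "ft_torque": the same for the moment, N m; "width": opening from 0.0 (shut) to 1.0 (fully open).
Only numpy, scipy, OpenCV 4.12 (cv2) and the standard library are available. Lean on these libraries where they do the work, as an engineer would, in place of code of your own. Each camera call takes 0.05 s, during which the arm holds its last target. There are 200 camera calls.

## Working session

There is one attempt and no reset: what is moved stays moved. The work goes in short steps, Python scripts to look and compute and a tool call to move; the robot and the scene stay as the last step left them, time stands still between calls to the robot, and variables do not carry over. Pictures are saved under pics/ and viewed, about 8 in all and at most 12, crops included, and the job is handed in when it is done.

Besides the shell and the picture viewer there is one more tool, called after "Call:" by a JSON object that holds its "name" and its "arguments", one argument or row to a line. jog_arm: Moves the arm, as the interface text tells. Scaled input: -1 to 1 covers 0.3 m each way for a shift and 2 pi rad each way for a turn. Its arguments: {"type":"object","properties":{"commands":{"type":"string"},"force":{"type":"number"}},"required":["commands"]}

```bash
mkdir -p pics; ls; cat > h.py <<'E'
import numpy as np, cv2
from cell import status, viewer, arm
def grab(n):
    d=viewer.get_image(n); np.savez(f'/tmp/{n}.npz',**d); return d
def cloud(d):
    v,u=np.mgrid[:480,:640]; z=d['z_map']; K=d['camera_matrix']
    c=np.stack([(u-K[0,2])/K[0,0]*z,(v-K[1,2])/K[1,1]*z,z],-1)
    P=(c-d['t'])@d['R']; P[z==0]=np.nan; return P
def ray(d,u,v,h):
    K=d['camera_matrix'];R=d['R'];o=-R.T@d['t'];r=R.T@np.linalg.inv(K)@np.array([u,v,1.]); return o+r*(h-o[2])/r[2]
E
python3 - <<'E'
from h import *
print(status.observe())
for n in('scene','side'):
    d=grab(n);print(n,-d['R'].T@d['t'],d['R'][2]);cv2.imwrite(f'pics/{n}0.png',d['pixels'][...,::-1])
E
```

```text
pics
{'clock': 0.0, 'joints': array([ 1.14739889,  0.43520808,  0.02492658,  1.57409704, -0.01159989,
        1.13399707, -0.07511907]), 'dq': array([ 0.00089799, -0.00123411,  0.00256524,  0.00241328, -0.00135924,
        0.00056078, -0.00275219]), 'joint_efforts': array([-1.10456956e-04, -6.67854381e+01,  9.84919108e-01, -3.14465010e+01,
       -6.06178259e-02,  4.30789590e-02,  1.74933375e-04]), 'position': array([ 0.19688636, -0.59263756,  0.22595371]), 'ee_rot': array([-2.54701357e+00,  1.83771904e+00,  2.09936365e-03]), 'force': array([ 0.22056886, -0.52498398, -0.50753051]), 'ft_torque': array([-0.02010815, -0.0008271 , -0.01585472]), 'width': 1.0006589251921634}
scene [1.22303405 0.54838542 0.77200113] [-0.59039107 -0.5063858  -0.62849964]
side [ 0.44227239 -0.86810284  1.11167305] [ 0.09721042  0.63912393 -0.7629356 ]
```

View pics/scene0.png

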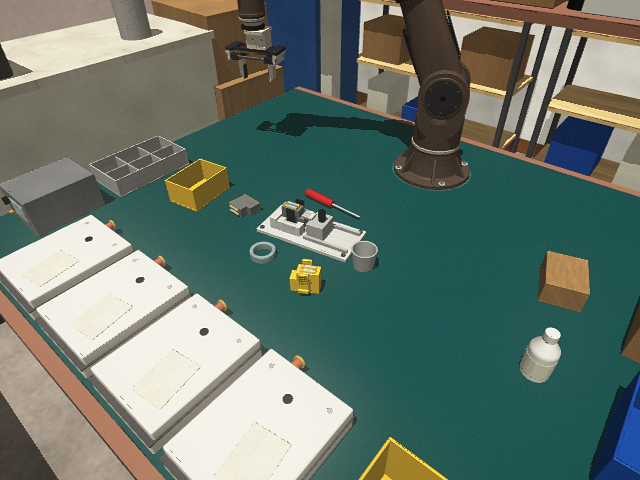

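View pics/side0.png

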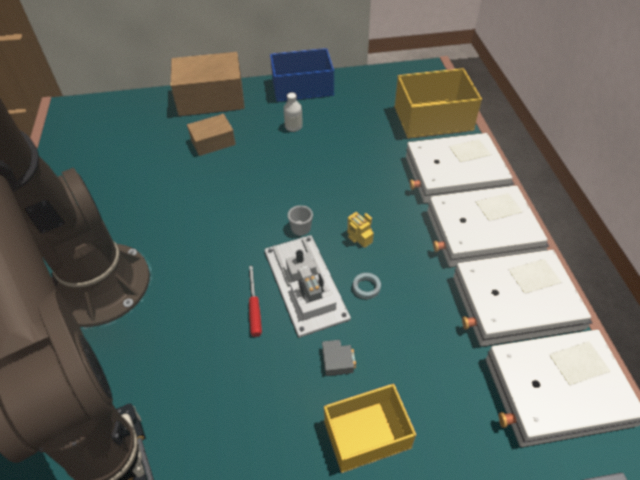

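The job's carrier is in the fixture at side (311,287), scene (293,212). The knob is at side (299,256), scene (322,215). The look-alikes are the yellow one at side (360,230) and the grey spare at side (338,357), which lies on its side on the bench. Only the one in the fixture has black catches and sits behind the jaw. I'll confirm that in a crop and measure.

```bash
python3 - <<'E'
from h import *
ims=[]
for n,(u0,v0,u1,v1) in {'side':(255,225,365,345),'scene':(245,180,385,270)}.items():
    d=dict(np.load(f'/tmp/{n}.npz'));P=cloud(d);p=d['pixels'].astype(int)
    hsv=cv2.cvtColor(d['pixels'],cv2.COLOR_RGB2HSV)
    roi=np.zeros((480,640),bool);roi[v0:v1,u0:u1]=1
    z=P[...,2]
    X0=np.array([0.55,-0.0])
    m=roi&(abs(z-.012)<.005)&(hsv[...,1]<60)&(hsv[...,2]>110)
    n_,lab,st,_=cv2.connectedComponentsWithStats(cv2.dilate(m.astype(np.uint8),np.ones((3,3))))
    k=1+np.argmax(st[1:,4]); mm=m&(lab==k)
    pts=P[mm][:,:2].astype(np.float32)
    r=cv2.minAreaRect(pts);print(n,'plate',r,mm.sum())
    b=cv2.boxPoints(r);print(b.round(4).tolist())
    kn=roi&(z>.07)&(z<.095)&(p.max(-1)<70)
    nn,lab,st,c=cv2.connectedComponentsWithStats(kn.astype(np.uint8))
    for i in range(1,nn):
        if st[i,4]>4: q=P[lab==i];print('dark',c[i].round(1),st[i,4],np.nanmedian(q,0).round(4),np.nanmin(q,0).round(3),np.nanmax(q,0).round(3))
    cr=cv2.resize(d['pixels'][v0:v1,u0:u1],None,fx=3.6 if n=='side' else 2.8,fy=3.6 if n=='side' else 2.8,interpolation=cv2.INTER_CUBIC)
    ims.append(cr[...,::-1])
H=max(i.shape[0] for i in ims);print([i.shape for i in ims])
cv2.imwrite('pics/crop1.png',np.hstack([cv2.copyMakeBorder(i,0,H-i.shape[0],0,0,0) for i in ims]))
E
```

```text
side plate ((0.5113798975944519, -0.08833509683609009), (0.13176579773426056, 0.28013625741004944), 11.389707565307617) 2160
[[0.41909998655319214, 0.035999998450279236], [0.47450000047683716, -0.2387000024318695], [0.603600025177002, -0.2125999927520752], [0.54830002784729, 0.06199999898672104]]
dark [299.2 255.3] 43 [ 0.5034 -0.0613  0.0845] [ 0.497 -0.066  0.07 ] [ 0.509 -0.052  0.092]
dark [320.8 279.9] 8 [ 0.5436 -0.1383  0.0764] [ 0.542 -0.144  0.07 ] [ 0.545 -0.13   0.083]
dark [301.4 285.5] 26 [ 0.4964 -0.1471  0.08  ] [ 0.493 -0.153  0.071] [ 0.5   -0.137  0.085]
scene plate ((0.5145055651664734, -0.08753618597984314), (0.13555985689163208, 0.27544206380844116), 12.668180465698242) 1395
[[0.41819998621940613, 0.03200000151991844], [0.47859999537467957, -0.23680000007152557], [0.61080002784729, -0.2070000022649765], [0.5504000186920166, 0.0617000013589859]]
dark [299.5 201.5] 36 [ 0.4989 -0.1393  0.0761] [ 0.495 -0.15   0.07 ] [ 0.503 -0.127  0.083]
dark [289.8 210.8] 36 [ 0.5472 -0.1304  0.0763] [ 0.538 -0.15   0.07 ] [ 0.551 -0.118  0.081]
dark [321.4 213.5] 67 [ 0.5117 -0.0512  0.0844] [ 0.499 -0.062  0.071] [ 0.519 -0.043  0.091]
[(432, 396, 3), (252, 392, 3)]
```

View pics/crop1.png

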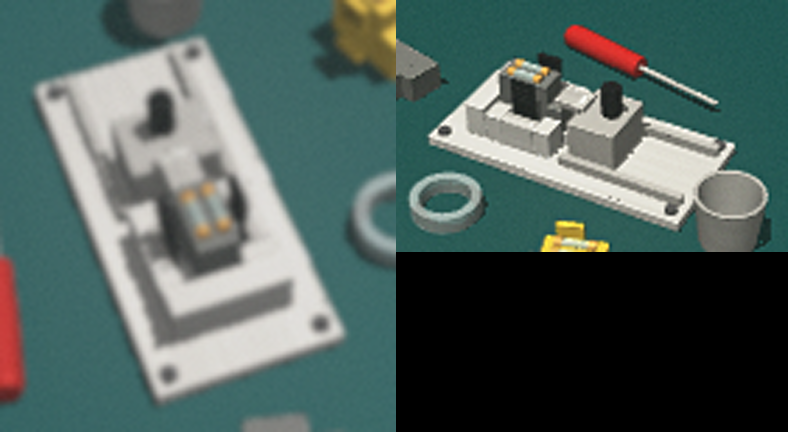

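The crop confirms it: grey carrier with fuses and black catches on both sides, nose over its ledge, and the black knob on the block. Fixture yaw is about +0.207 rad, origin about (0.522,-0.135), knob about (0.507,-0.058). Now I'll move above the knob.

Call:
{"name": "jog_arm", "arguments": {
  "commands": "-1 0.074 0.127 0 0 0 0.0166;-1 0.074 0.127 0 0 0 0.0166;-1 0.074 0.127 0 0 0 0.0166;-1 0.074 0.127 0 0 0 0.0166;-1 0.074 0.127 0 0 0 0.0166",
  "force": 30
}}

```text
clock: 0.6
position: [0.3085, -0.4008, 0.2265]
ee_rot: [-2.938, 1.113, 0.001]
force: [1.6, -0.5, 0.8]
width: 0.999
```

Call:
{"name": "jog_arm", "arguments": {
  "commands": "-1 0.074 0.127 0 0 0 0.0166;-1 0.074 0.127 0 0 0 0.0166;-1 0.074 0.127 0 0 0 0.0166;-1 0.074 0.127 0 0 0 0.0166;-1 0.074 0.127 0 0 0 0.0166"
}}

```text
clock: 1.1
position: [0.4194, -0.2105, 0.2267]
ee_rot: [3.125, -0.318, -0.0]
force: [1.0, -0.9, -1.1]
width: 1.002
```

Call:
{"name": "jog_arm", "arguments": {
  "commands": "-1 0.074 0.127 0 0 0 0.0166;-1 0.074 0.127 0 0 0 0.0166;-1 0.074 0.127 0 0 0 0.0166;-1 0.074 0.127 0 0 0 0.0166;-1 0 0 0 0 0 0"
}}

```text
clock: 1.6
position: [0.51, -0.0532, 0.2269]
ee_rot: [-3.119, -0.347, -0.003]
force: [-0.1, -0.1, 0.2]
width: 1.004
```

```bash
python3 - <<'E'
from h import *
from scipy.spatial.transform import Rotation as Ro
s=status.observe();M=Ro.from_rotvec(s['ee_rot']).as_matrix();print(s['position'],M.round(3).tolist(),s['clock'])
d=grab('wrist');print(-d['R'].T@d['t'],d['R'][2])
cv2.imwrite('pics/w1.png',d['pixels'][...,::-1])
E
```

```text
[ 0.50998034 -0.05319858  0.22687624] [[0.976, 0.22, 0.002], [0.22, -0.976, 0.004], [0.002, -0.003, -1.0]] 1.6
[0.49325699 0.01610587 0.38518388] [ 0.06036873 -0.2566561  -0.9646156 ]
```

View pics/w1.png

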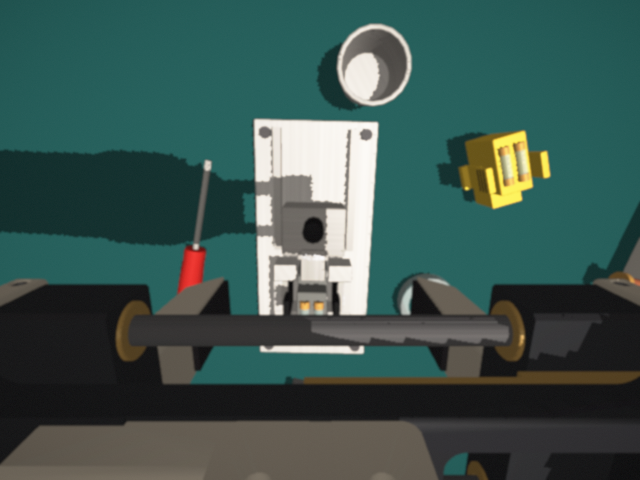

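The wrist view shows the knob at (313,229), the plate edges left and right (255..375), plate screws at (265,132) and (366,134), and the carrier partly hidden below at (313,300). I'll measure from these.

```bash
python3 - <<'E'
from h import *
d=dict(np.load('/tmp/wrist.npz'));P=cloud(d);p=d['pixels'].astype(int);z=P[...,2]
k=np.zeros((480,640),np.uint8);k[205:255,290:340]=(p.max(-1)<45)[205:255,290:340]
n,l,s,c=cv2.connectedComponentsWithStats(k);i=1+np.argmax(s[1:,4])
q=P[l==i];top=q[abs(q[:,2]-.088)<.004];print('knob px',c[i],s[i],len(top),np.median(q,0),(top.min(0)+top.max(0))/2, ray(d,*c[i],.088))
g=(p.min(-1)>150)
L=[];R=[]
for v in range(126,300,3):
    m=np.where(g[v,240:400])[0]+240
    a,b=m.min(),m.max()
    L.append(ray(d,a-.5,v,.012)[:2]);R.append(ray(d,b+.5,v,.012)[:2])
out=[]
for nme,A in(('L',L),('R',R)):
    x,y,x0,y0=cv2.fitLine(np.array(A,np.float32),cv2.DIST_HUBER,0,.001,.001).ravel()
    if y<0:x,y=-x,-y
    print(nme,'yaw',np.arctan2(-x,y),x0,y0);out.append((np.arctan2(-x,y),np.array([x0,y0])))
yaw=np.mean([o[0] for o in out]);ex=np.array([np.cos(yaw),np.sin(yaw)]);ey=np.array([-ex[1],ex[0]])
print('ex offsets',[o[1]@ex for o in out],'knob ex,ey',ray(d,*c[i],.088)[:2]@ex,ray(d,*c[i],.088)[:2]@ey)
# top edge of plate
T=[]
for u in range(272,360,4):
    m=np.where(g[100:160,u])[0]+100;T.append(ray(d,u,m.min()-.5,.012)[:2]@ey)
e=np.median(T);o=ex*np.mean([o[1]@ex for o in out])+ey*(e-.185);print('far edge',e,'origin',o,'knob@0',o+.077*ey, 'far edge-knob', e-.185+.077)
E
```

```text
knob px [312.91048593 229.9028133 ] [303 218  20  25 391] 330 [nan nan nan] [ 0.50305459 -0.05378628  0.08709039] [ 0.50276777 -0.05165831  0.088     ]
L yaw 0.19687124 0.43828782 -0.06036461
R yaw 0.19964765 0.5657909 -0.036107413
ex offsets [np.float32(0.41781256), np.float32(0.5475957)] knob ex,ey 0.48274420121901096 -0.14967310513206558
far edge -0.05016612480819987 origin [ 0.51956743 -0.13548449] knob@0 [ 0.50440127 -0.05999285] far edge-knob -0.15816612480819986
```

Call:
{"name": "jog_arm", "arguments": {
  "commands": "-1 -0.023 0 -0.13 0 0 -0.0038;-1 0 0 -0.13 0 0 0;-1 0 0 -0.13 0 0 0;-1 0 0 -0.1 0 0 0;-1 0 0 -0.053 0 0 0"
}}

```text
clock: 2.15
position: [0.4986, -0.0613, 0.0612]
ee_rot: [3.128, 0.288, -0.007]
force: [-0.7, 0.3, 1.1]
width: 1.001
```

Call:
{"name": "jog_arm", "arguments": {
  "commands": "-1 0 0 0 0 0 0;1 0 0 0 0 0 0;1 0 0 0 0 0 0;1 0 0 0 0 0 0;1 0 0 0 0 0 0"
}}

```text
clock: 2.65
position: [0.5015, -0.0599, 0.0647]
ee_rot: [3.128, 0.292, 0.002]
force: [0.0, 0.2, -0.1]
width: 0.698
```

Call:
{"name": "jog_arm", "arguments": {
  "commands": "1 0 0 0 0 0 0;1 0 0 0 0 0 0;1 0 0 0 0 0 0;1 0 0 0 0 0 0;1 0 0 0 0 0 0"
}}

```text
clock: 3.15
position: [0.5023, -0.0595, 0.064]
ee_rot: [-3.128, -0.292, -0.004]
force: [11.7, 2.6, -8.0]
width: 0.268
```

Call:
{"name": "jog_arm", "arguments": {
  "commands": "1 0 0 0 0 0 0;1 0 0 0 0 0 0;1 -0.0062 0.031 0 0 0 0;1 -0.0062 0.031 0 0 0 0;1 -0.0062 0.031 0 0 0 0"
}}

```text
clock: 3.65
position: [0.4993, -0.0321, 0.0644]
ee_rot: [3.128, 0.29, 0.011]
force: [12.6, -3.0, -10.3]
width: 0.211
```

Call:
{"name": "jog_arm", "arguments": {
  "commands": "1 -0.0062 0.031 0 0 0 0;1 -0.002 0.01 0 0 0 0;1 0 0 0 0 0 0;1 0 0 0 0 0 0;1 0 0 0 0 0 0"
}}

```text
clock: 4.15
position: [0.4976, -0.0239, 0.0645]
ee_rot: [3.125, 0.285, 0.011]
force: [15.9, -14.7, -10.4]
width: 0.205
```

```bash
python3 - <<'E'
from h import *
print(status.observe())
ims=[]
for n,(u0,v0,u1,v1) in {'side':(255,205,365,345),'scene':(245,180,385,270)}.items():
    d=grab(n); f=3.4 if n=='side' else 2.8
    ims.append(cv2.resize(d['pixels'][v0:v1,u0:u1],None,fx=f,fy=f,interpolation=cv2.INTER_CUBIC)[...,::-1])
H=max(i.shape[0] for i in ims)
cv2.imwrite('pics/crop2.png',np.hstack([cv2.copyMakeBorder(i,0,H-i.shape[0],0,0,0) for i in ims]))
E
```

```text
{'clock': 4.15, 'joints': array([ 0.28740896,  0.48204249, -0.46024256,  2.03237716,  0.33580108,
        0.69168591, -0.20583346]), 'dq': array([ 2.22278046e-03,  5.62591403e-04, -7.53634350e-04, -7.60215168e-04,
        6.46471814e-05,  9.71716206e-04,  3.37973302e-04]), 'joint_efforts': array([ -7.36953959, -58.20573449, -14.54503924, -13.5694778 ,
        -4.43210542,   2.95302875,   0.12407656]), 'position': array([ 0.49759686, -0.02392577,  0.06453135]), 'ee_rot': array([3.12450958, 0.28469917, 0.0113524 ]), 'force': array([ 15.85834668, -14.68998995, -10.42849743]), 'ft_torque': array([-3.27222827, -3.31148606, -0.11007066]), 'width': 0.20510434372452704}
```

View pics/crop2.png

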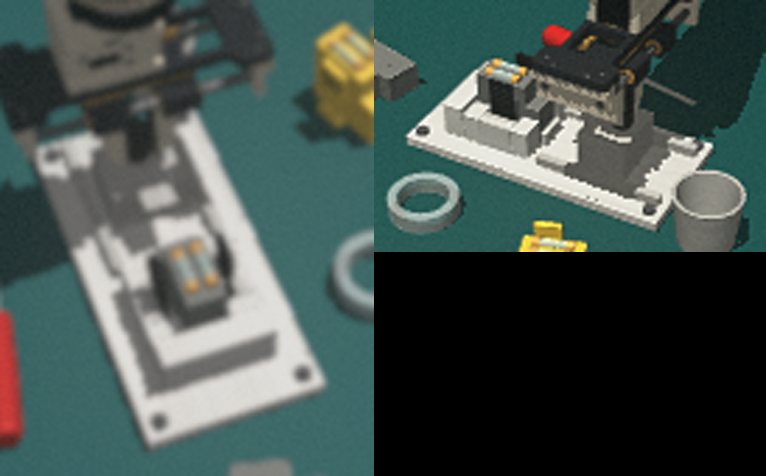

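The jaw is against its stop: the block has moved clear, the nose is off the ledge, and I read a 15 N reaction. Release, rise and go above the nest.

Call:
{"name": "jog_arm", "arguments": {
  "commands": "-1 0 -0.01 0 0 0 0;-1 0 0 0 0 0 0;-1 0 0 0 0 0 0;-1 0 0 0 0 0 0;-1 0 0 0.05 0 0 0"
}}

```text
clock: 4.75
position: [0.4913, -0.0222, 0.0776]
ee_rot: [-3.127, -0.294, 0.006]
force: [0.2, 0.8, 0.8]
width: 0.593
```

Call:
{"name": "jog_arm", "arguments": {
  "commands": "-1 0 0 0.13 0 0 0;-1 0 0 0.13 0 0 0;-1 0 0 0.13 0 0 0;-1 0.04 -0.12 0 0 0 0.0015;-1 0.04 -0.12 0 0 0 0"
}}

```text
clock: 5.25
position: [0.5178, -0.0941, 0.1976]
ee_rot: [3.125, 0.313, 0.005]
force: [0.3, -0.9, -0.6]
width: 0.991
```

Call:
{"name": "jog_arm", "arguments": {
  "commands": "-1 0 -0.12 0 0 0 0;-1 0 0 0 0 0 0;-1 0 0 0 0 0 0;-1 0 0 0 0 0 0;-1 0 0 0 0 0 0"
}}

```text
clock: 5.75
position: [0.5169, -0.1289, 0.1959]
ee_rot: [-3.126, -0.311, -0.0]
force: [-0.3, 0.2, 0.9]
width: 0.999
```

```bash
python3 - <<'E'
from h import *
from scipy.spatial.transform import Rotation as Ro
s=status.observe();M=Ro.from_rotvec(s['ee_rot']).as_matrix();print(s['position'],M.round(3).tolist(),s['clock'])
d=grab('wrist');print(-d['R'].T@d['t'])
cv2.imwrite('pics/w2.png',d['pixels'][...,::-1])
E
```

```text
[ 0.51688556 -0.12890041  0.19589424] [[0.98, 0.197, -0.0], [0.197, -0.98, 0.0], [0.0, -0.0, -1.0]] 5.75
[ 0.50208722 -0.0587494   0.35400986]
```

View pics/w2.png

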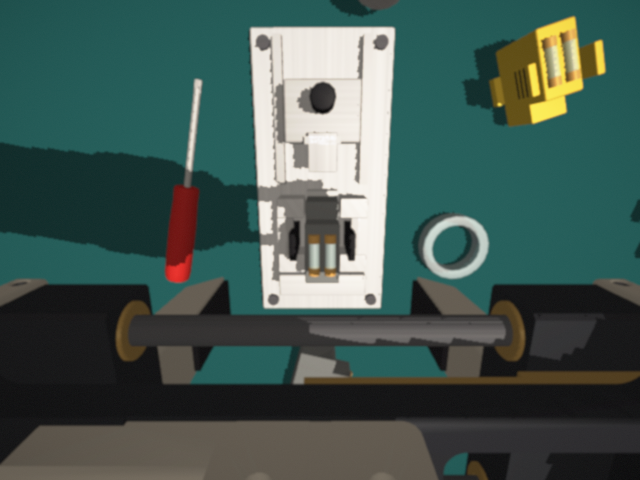

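The wrist view shows the jaw fully back, with its nose at (322,150) and the knob at (323,97). The carrier stands with catches at (293,241) and (350,241). I'll measure the catch centres.

```bash
python3 - <<'E'
from h import *
d=dict(np.load('/tmp/wrist.npz'));P=cloud(d);p=d['pixels'].astype(int)
yaw=.198;ex=np.array([np.cos(yaw),np.sin(yaw)]);ey=np.array([-ex[1],ex[0]]);o=np.array([.5196,-.1355]);tcp=status.observe()['position'][:2]
k=(p.max(-1)<50).astype(np.uint8);m=np.zeros_like(k);m[75:115,300:345]=1;m[215:268,280:302]=1;m[215:268,343:362]=1;k&=m
n,l,s,c=cv2.connectedComponentsWithStats(k)
for i in range(1,n):
    if s[i,4]<40: continue
    h=.088 if c[i][1]<120 else .08
    q=P[l==i];q=q[q[:,2]>h-.006];w=(np.nanmin(q,0)+np.nanmax(q,0))/2
    r=ray(d,*c[i],h)
    print(c[i].round(1),s[i],'ray',r.round(4),'fix',((r[:2]-o)@ex).round(4),((r[:2]-o)@ey).round(4),'depthbox fix',((w[:2]-o)@ex).round(4),((w[:2]-o)@ey).round(4),len(q))
    print('   fixt ext depth', [((q[:,:2]-o)@ax).min().round(4) for ax in(ex,ey)],[((q[:,:2]-o)@ax).max().round(4) for ax in(ex,ey)])
t=P[(abs(P[...,2]-.076)<.006)];t=t[(abs((t[:,:2]-o)@ex)<.02)&(abs((t[:,:2]-o)@ey)<.05)];print('body top ext',[(np.percentile((t[:,:2]-o)@a,[1,99])).round(4) for a in(ex,ey)])
print('tcp fix',(tcp-o)@ex,(tcp-o)@ey)
E
```

```text
[317.9  99.1] [310  84  22  29 278] ray [ 0.4935 -0.0238  0.088 ] fix -0.0036 0.1147 depthbox fix -0.001 0.1164 242
   fixt ext depth [np.float64(-0.0093), np.float64(0.1075)] [np.float64(0.0062), np.float64(0.125)]
[294.1 240.7] [290 222   9  37 277] ray [ 0.4952 -0.1345  0.08  ] fix -0.0237 0.0057 depthbox fix -0.0253 0.0013 160
   fixt ext depth [np.float64(-0.0275), np.float64(-0.0097)] [np.float64(-0.0229), np.float64(0.0124)]
[348.5 239.6] [345 222   9  37 244] ray [ 0.5397 -0.1246  0.08  ] fix 0.0219 0.0067 depthbox fix 0.0233 0.0015 142
   fixt ext depth [np.float64(0.021), np.float64(-0.0098)] [np.float64(0.0255), np.float64(0.0123)]
body top ext [array([-0.0157,  0.0137]), array([-0.0337,  0.0191])]
tcp fix -0.0013686555904964437 0.006787205931757815
```

Call:
{"name": "jog_arm", "arguments": {
  "commands": "-1 0.005 -0.0195 0 0 0 0;-1 0 0 -0.13 0 0 0;-1 0 0 -0.13 0 0 0;-1 0 0 -0.12 0 0 0;-1 0 0 0 0 0 0"
}}

```text
clock: 6.3
position: [0.5153, -0.1361, 0.078]
ee_rot: [-3.124, -0.308, 0.011]
force: [-1.3, 0.1, 0.1]
width: 1.0
```

Call:
{"name": "jog_arm", "arguments": {
  "commands": "-1 0 0 0 0 0 0;-1 0 0 0 0 0 0;-1 0 0 0 0 0 0;-1 0 0 0 0 0 0;-1 0 0 0 0 0 0"
}}

```text
clock: 6.8
position: [0.5189, -0.1365, 0.0827]
ee_rot: [3.126, 0.307, 0.002]
force: [0.1, -1.0, 0.9]
width: 0.999
```

Call:
{"name": "jog_arm", "arguments": {
  "commands": "-1 0 0.006 -0.056 0 0 0;-1 0 0 -0.056 0 0 0;-1 0 0 0 0 0 0;-1 0 0 0 0 0 0;-1 0 0 0 0 0 0"
}}

```text
clock: 7.3
position: [0.519, -0.1347, 0.0491]
ee_rot: [3.126, 0.307, 0.002]
force: [0.2, -0.5, 0.4]
width: 1.001
```

```bash
python3 -c "
from h import *
s=status.observe();print(s['position'],s['ee_rot'],s['force'],s['clock'])"
```

```text
[ 0.51898468 -0.13467798  0.04909573] [3.12626186e+00 3.06690886e-01 1.77193207e-03] [ 0.20224775 -0.45213704  0.40227842] 7.3
```

On target. Pinch.

Call:
{"name": "jog_arm", "arguments": {
  "commands": "1 0 0 0 0 0 0;1 0 0 0 0 0 0;1 0 0 0 0 0 0;1 0 0 0 0 0 0;1 0 0 0 0 0 0",
  "force": 28
}}

```text
clock: 7.8
position: [0.5186, -0.1346, 0.0484]
ee_rot: [3.127, 0.307, 0.001]
force: [0.8, -0.3, 1.1]
width: 0.613
```

Call:
{"name": "jog_arm", "arguments": {
  "commands": "1 0 0 0 0 0 0;1 0 0 0 0 0 0;1 0 0 0 0 0 0;1 0 0 0 0 0 0;1 0 0 0 0 0 0"
}}

```text
clock: 8.3
position: [0.5188, -0.1345, 0.0487]
ee_rot: [3.126, 0.307, 0.001]
force: [0.3, 0.6, 7.1]
width: 0.451
```

Call:
{"name": "jog_arm", "arguments": {
  "commands": "1 0 0 0 0 0 0;1 0 0 0 0 0 0;1 0 0 0.005 0 0 0;1 0 0 0.005 0 0 0;1 0 0 0 0 0 0"
}}

```text
clock: 8.8
position: [0.5182, -0.1346, 0.0511]
ee_rot: [-3.126, -0.307, 0.001]
force: [-0.1, -0.7, -2.3]
width: 0.448
```

```bash
python3 - <<'E'
from h import *
print({k:status.observe()[k] for k in('clock','position','force','width')})
ims=[]
for n,(u0,v0,u1,v1) in {'side':(265,235,345,335),'scene':(255,180,355,260)}.items():
    d=grab(n); f=4
    ims.append(cv2.resize(d['pixels'][v0:v1,u0:u1],None,fx=f,fy=f,interpolation=cv2.INTER_CUBIC)[...,::-1])
H=max(i.shape[0] for i in ims)
cv2.imwrite('pics/crop3.png',np.hstack([cv2.copyMakeBorder(i,0,H-i.shape[0],0,0,0) for i in ims]))
E
```

```text
{'clock': 8.8, 'position': array([ 0.51817559, -0.13459864,  0.05114533]), 'force': array([-0.07631036, -0.68695984, -2.26296657]), 'width': 0.447928012706329}
```

View pics/crop3.png

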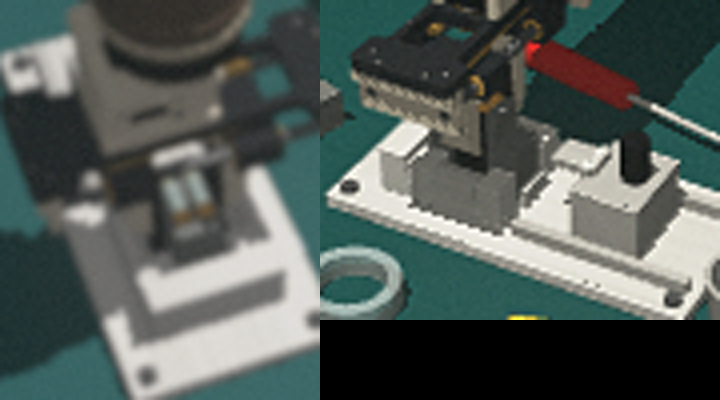

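The fingers sit on both catch pads and the wrist now carries only about 2.3 N, which is the carrier's weight, so the barbs are free. Lift straight up.

Call:
{"name": "jog_arm", "arguments": {
  "commands": "1 0 0 0.02 0 0 0;1 0 0 0.02 0 0 0;1 0 0 0.03 0 0 0;1 0 0 0.03 0 0 0;1 0 0 0.03 0 0 0"
}}

```text
clock: 9.4
position: [0.5186, -0.1346, 0.0913]
ee_rot: [3.126, 0.307, 0.001]
force: [0.8, -1.0, -2.7]
width: 0.446
```

Call:
{"name": "jog_arm", "arguments": {
  "commands": "1 0 0 0.06 0 0 0;1 0 0 0.07 0 0 0;1 0 0 0.08 0 0 0;1 0 0 0.08 0 0 0;1 0 0 0.06 0 0 0"
}}

```text
clock: 9.9
position: [0.5188, -0.1345, 0.1975]
ee_rot: [3.126, 0.307, 0.003]
force: [0.7, -0.3, -3.3]
width: 0.448
```

Call:
{"name": "jog_arm", "arguments": {
  "commands": "1 0 0 0.03 0 0 0;1 0 0 0.01 0 0 0;1 0 0 0 0 0 0;1 0 0 0 0 0 0;1 0 0 0 0 0 0"
}}

```text
clock: 10.4
position: [0.5179, -0.1345, 0.2063]
ee_rot: [-3.126, -0.307, 0.002]
force: [0.1, -0.2, -1.2]
width: 0.447
```

Call:
{"name": "jog_arm", "arguments": {
  "commands": "1 0 0 0 0 0 0;1 0 0 0 0 0 0;1 0 0 0 0 0 0;1 0 0 0 0 0 0;1 0 0 0 0 0 0"
}}

```text
clock: 10.9
position: [0.5184, -0.1346, 0.2072]
ee_rot: [3.127, 0.307, 0.0]
force: [-0.8, 0.1, -2.8]
width: 0.447
```

```bash
python3 - <<'E'
from h import *
print({k:status.observe()[k] for k in('clock','position','force','width','ee_rot')})
d=grab('scene');P=cloud(d)
cv2.imwrite('pics/fin.png',cv2.resize(d['pixels'][130:280,220:420],None,fx=3.5,fy=3.5,interpolation=cv2.INTER_CUBIC)[...,::-1])
E
```

```text
{'clock': 10.9, 'position': array([ 0.51841432, -0.13456208,  0.20722446]), 'force': array([-0.77208836,  0.10039109, -2.79882429]), 'width': 0.4470528446674648, 'ee_rot': array([3.12655404e+00, 3.06988084e-01, 4.62216986e-05])}
```

View pics/fin.png

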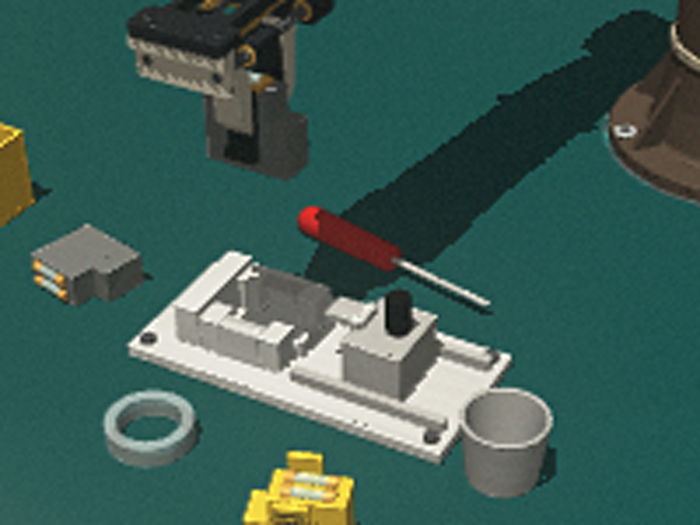

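The carrier is held upright above an empty nest, about 17 cm up, with the jaw open and the other parts in view undisturbed. Handing in.

```bash
python3 -c "
from h import *
arm.sign_off()"
```

```text
the job is handed in; nothing more can be done
```

I slid the jaw open to its stop by the knob, pinched both catches, lifted the carrier straight out and handed the job in at about 11 s. No verdict was reported.

**Last checks:**
- **Jaw:** the knob was measured about 116 mm from the fixture's origin, so the jaw is open by about 39 to 40 mm. The final picture shows it still open.
- **Carrier:** it is held upright and still, with its underside about 17 cm above the bench (worked out from the lift distance). The wrist force of about 2.8 N fits its weight.
- **Catches:** the grip opening was steady at about 41 mm, which means both are fully pinched in. That is 2 to 3 mm below the stated 44 mm. The knob also read about 1 mm small, so I put it down to pad give and the width scale rather than a bad grip.
- **Bench:** the screwdriver, tape, spare and cup show no movement in the last picture; I checked that by eye. The large bin and the bottle were not fully in that last view, but the arm never went near them.

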